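# Close and bolt the lipstick mould

## Task

Get the split lipstick mould ready for pouring: push its sliding half shut against the fixed half, then push the sprung bolt across into the keeper, past the click of its catch, until it stays fully in by itself and holds the two halves together. Push gently, never with more than 22 N on the half or the bolt, let go at the end, and leave the other things on the table alone.

Things in the scene. Friction and masses are not known exactly. Their poses are not given: they have to be found in the camera images.
- mould: Fixed bed of the lipstick mould: dark steel plate 200 (x) by 280 (y) mm, top at z 10, centre at (-35, 20). Origin at table level under the parting face; x points from the sliding to the fixed half (away from the robot at yaw 0), y along the parting line to the bolt. Fixed half: x 0 to 36, y -100 to 30, top z 66. Bolt housing: x -42 to 18, y 66 to 160, straps' top z 56, beside the bolt z 36.
- half: Sliding half, mould's axes: aluminium block 0.7 kg, origin at table level on its parting face; spans x -36 to 0, y -100 to 30, top z 66 mm. Its x in the mould's frame is 0 shut, -30 to -50 mm at the start. Slides with 2 N along x; over the last 4 mm a sprung rubber strip adds up to 11 N and pushes it back about 3 mm when let go: expected, the tapered bolt draws it in again.
- push_face (a point): Centre of the flat outer face (the -x side, towards the robot at yaw 0) of the sliding half, 50 mm above the table; the face to push on, along +x of the mould. The face is 130 mm wide, from z 12 to 66 mm; the bed plate in front of it is at z 10 mm.
- bolt: Steel bolt, 12 mm square, mould's axes; origin on its axis under the knob, x -18, z 43 mm. Slides along the mould's y only: y 137 at the start; a 5 N spring pushes it back there if let go too soon. Drawing the half in takes some 9 N. Past a sprung catch (peak about 16 N, then a drop) it stays, 1.5 mm before a hard stop. The catch's setting differs: it holds the bolt somewhere at y 83 to 107.
- knob (a point): Middle of the bolt's upright knob, z 73 mm: a round pin 11 mm across, z 49 to 79, with a 15 mm head, z 79 to 87. Pinch it from above or push it from its +y side towards -y of the mould. The housing's straps before and behind it in y reach up to z 56 mm; the catch block beside it at x -4 to 9 reaches z 52.
- tip (a point): End of the bolt's tapered nose, 79 mm from the bolt's origin towards -y; the nose narrows from 12 to 4 mm over 16 mm.
- keeper (a point): Centre of the keeper's mouth at the +y end of the sliding half (moves with it): two steel cheeks, 13.5 mm gap, bridge over them (top z 59), pocket 60 mm deep in all. In line with the bolt when the half is shut; the caught bolt's tip is 29 to 53 mm past the mouth. With the half over 5 mm open the nose strikes a cheek; with the bolt out the half cannot shut.
- lipstick: Bystander: closed lipstick case standing, 21 mm across, 70 mm tall; origin under its centre.
- jar: Bystander: small round jar, 42 mm across, 42 mm tall; origin under its centre.
- palette_knife: Bystander: palette knife lying on the table, 200 mm long; origin on the table under its middle.
- dropper: Bystander: small bottle standing, 32 mm across, 75 mm tall; origin under its centre.
- phone: Bystander: black phone lying flat, 148 x 72 x 9 mm; origin under its centre.
- brush: Bystander: wooden brush lying, 170 mm long; origin on the table under its middle.
- dish: Bystander: white bowl, 80 mm across, 30 mm tall; origin under its centre.

How it is judged:
By the outcome, as a careful person would: the job done as asked, in the order asked, and still so for the second after the job is handed in, with the robot touching nothing.
It also fails if it takes over 51 s, if anything falls off the work surface, if the arm or the gripper's body presses on something with over 40 N, if the wrist force passes 120 N, or if a joint passes its speed limit or range.

## Robot

A 7-joint arm with a two-finger parallel gripper is mounted at the origin on the work surface. World frame = base frame: x ahead of the robot, y to its left, z up, the work surface at z = 0. Lengths are in m, angles in rad, forces in N, time in s.
With the tool pointing down it reaches from about 0.35 to 0.9 m from the base axis. Payload 8.1 kg.
Tool frame: the origin (TCP) lies midway between the tips of the shut fingers; the grasp point (between the pads) lies behind it (arm.tcp_to_grasp is the z of the grasp point in the tool frame, in m); z points along the fingers, y is the line along which they close (so a half turn about z gives the same grasp; the last joint's range is limited). The gripper opens to 92 mm and grips with 3 to 60 N. Pads are 19 mm wide; open, the fingers measure 130 mm over their backs; the gripper's body (75 mm by 190 mm) begins 47 mm behind the grasp point.
Start: joints at [1.203, 0.434, 0.025, 1.573, -0.012, 1.134, -0.075], TCP at [0.164, -0.603, 0.194] pointing down, gripper open.
Joint ranges: [-2.62, 2.62], [-0.44, 2.09], [-1.27, 1.32], [0.08, 2.57], [-1.32, 4.46], [0.12, 2], [-2.74, 2.74]. Speed limits (rad/s): [2.22, 2.22, 3.01, 3.01, 3.14, 3.14, 3.14].

## Interface

Orientations are given as a rotation vector (axis times angle).
In Python, from cell import readout, vision, arm gives the robot as it stands.
- The arm moves only by the tool carry_out, never from a script. Its argument "increments" is one flat list of numbers, 6 for each row, row after row: the shift along the world's x, y, z in mm, then the turn, a rotation vector about the world's x, y, z in rad. In form: [tx, ty, tz, wx, wy, wz, tx, ty, tz, wx, wy, wz, ...]. A call has 1 to 20 rows; each row shifts and turns the commanded pose from where the row before left it; what a row does not reach is not made up. A row lasts 1/8 s, in which the tool goes at most 62.5 mm and 10.7 degrees, less where a joint would pass 70% of its speed; a pose out of reach is approached as far as the arm can. A call with a gripper value outside its range is refused whole. "grip" is the closure, from 0 (fully open) to 1 (shut), set as the call begins (left out, the last holds). The fingers move at their own pace and stop on an object; "newtons" is the grip in N (left out, the last holds). Time passes only in rows, so rows that do not move let the fingers close. It gives the time, the measured TCP pose, the force, the opening and the grip force at its end, in the units of the state.
- readout.observe(): the state, without advancing time (a new reading comes with each control period).
- vision.get_image(name): name is "side" or "top" or "wrist"; returns the picture (480x640x3 uint8, red, green, blue); there is no depth.
- vision.calibration(name): a dict with "fov_y" (degrees; the focal length in pixels is half the picture's height over the tangent of half this angle, whatever the lens; pixels are square), "cx", "cy" (the principal point, pixels), "pose" (4x4, takes a point from camera to world coordinates). Camera axes: x right, y up, looking along -z (the intrinsics and any distortion apply to the point x, -y, -z); pixel columns grow to the right and rows downward; lengths in m; the calibration is good to about 2 mm. A picture is of the moment at which its call begins: read the wrist's pose just before it. calibration takes no time and is no camera call; for the wrist camera it gives the pose at the moment of the call.
- arm.sign_off(): hands the job in; it is judged then, once.
The state is a dict: "clock": time; "joints": joint angles; "dq": joint speeds; "joint_efforts": joint torques, N m; "position": TCP position; "ee_rot": TCP orientation; "force": force on the tool from outside, world axes, zero at the start; "ft_torque": the same for the moment, N m; "width": opening from 0.0 (shut) to 1.0 (fully open); "gripper_force": force on a finger pad.
Only numpy, scipy, OpenCV 4.12 (cv2) and the standard library are available. Lean on these libraries where they do the work, as an engineer would, in place of code of your own. Each camera call takes 0.05 s, during which the arm holds its last target. There are 200 camera calls.

## Working session

There is one attempt and no reset: what is moved stays moved. The work goes in short steps, Python scripts to look and compute and a tool call to move; the robot and the scene stay as the last step left them, time stands still between calls to the robot, and variables do not carry over. Pictures are saved under pics/ and viewed, at most 10 in all, crops included, and the job is handed in when it is done.

Besides the shell and the picture viewer there is one more tool, called after "Call:" by a JSON object that holds its "api" and its "payload", one argument or row to a line. carry_out: Moves the arm, as the interface text tells. Its arguments: {"type":"object","properties":{"increments":{"type":"array","items":{"type":"number"}},"grip":{"type":"number"},"newtons":{"type":"number"}},"required":["increments"]}

```bash
mkdir -p pics; ls
python3 - <<'E'
from cell import readout, vision, arm
import cv2, numpy as np
s=readout.observe(); print(s); print(arm.tcp_to_grasp)
for n in ("top","side"):
    cv2.imwrite(f"pics/{n}0.png",vision.get_image(n)[:,:,::-1])
for n in ("top","side","wrist"): print(n,vision.calibration(n))
E
```

```text
pics
{'clock': 0.0, 'joints': array([ 1.20339192,  0.43523546,  0.0249951 ,  1.57411681, -0.01159746,
        1.13399788, -0.07507567]), 'dq': array([-0.00070054,  0.00101525,  0.00351069,  0.00043473,  0.0002223 ,
       -0.00159708,  0.0015253 ]), 'joint_efforts': array([ 1.40006705e-04, -6.67860246e+01,  9.85029973e-01, -3.14464653e+01,
       -6.05534739e-02,  4.29099309e-02,  1.38297610e-04]), 'position': array([ 0.16334961, -0.60267854,  0.19272991]), 'ee_rot': array([-3.11255350e+00, -4.14431645e-01,  5.78124030e-04]), 'force': array([ 0.44165399,  0.34677028, -0.18710669]), 'ft_torque': array([-0.00841692,  0.00579661, -0.06009825]), 'gripper_force': 0.0, 'width': 1.002630938428596}
-0.0188
top {'fov_y': 55.39600466126628, 'cx': 317.26392306925584, 'cy': 234.39183629387003, 'pose': array([[ 0.01696114,  0.98101382, -0.19319472,  0.38336481],
       [-0.99976638,  0.01922921,  0.00987061, -0.02213796],
       [ 0.01339819,  0.19298217,  0.98111078,  1.27027616],
       [ 0.        ,  0.        ,  0.        ,  1.        ]])}
side {'fov_y': 49.11799844030096, 'cx': 317.25213306092303, 'cy': 236.57244036826415, 'pose': array([[ 0.99467707,  0.07572741, -0.06987759,  0.52189563],
       [-0.10008336,  0.5487037 , -0.83000456, -1.0525626 ],
       [-0.024512  ,  0.83258009,  0.55336204,  0.76951541],
       [ 0.        ,  0.        ,  0.        ,  1.        ]])}
wrist {'fov_y': 60.102024536194435, 'cx': 319.39747930177504, 'cy': 232.89446654122074, 'pose': array([[ 0.26161028,  0.93321746,  0.24630315,  0.22810574],
       [-0.96516952,  0.25368903,  0.06395058, -0.58522263],
       [-0.00280461, -0.25445442,  0.9670807 ,  0.38299887],
       [ 0.        ,  0.        ,  0.        ,  1.        ]])}
```

View pics/top0.png

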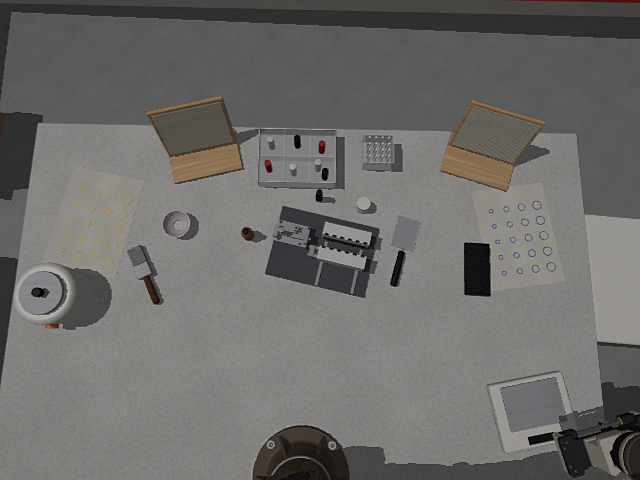

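View pics/side0.png

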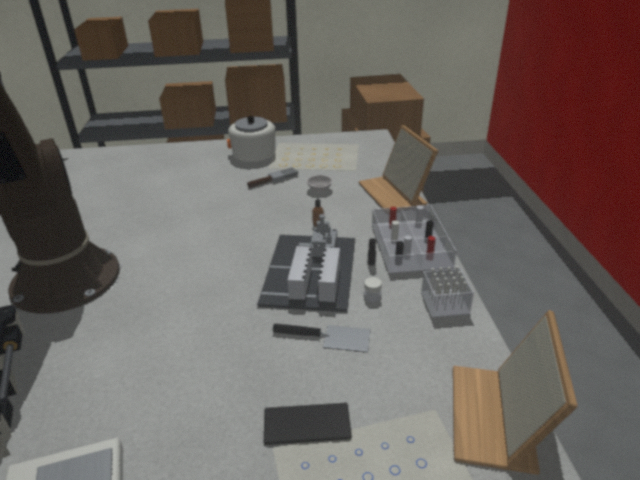

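The top view shows the dark mould plate with corners near (281,206), (379,228), (362,297), (266,274), yawed about -13°. The bolt housing is at the left (290,232), and the dropper (248,234), lipstick (319,195) and jar (364,204) stand near it. The side view agrees. Next I'll fit the plate corners.

```bash
cat > h.py <<'E'
import numpy as np, cv2
from cell import readout, vision, arm
def K(c): f=240/np.tan(np.radians(c['fov_y'])/2); return f,c['cx'],c['cy']
def ray(c,u,v):
    f,cx,cy=K(c); d=c['pose'][:3,:3]@np.array([(u-cx)/f,-(v-cy)/f,-1]); return c['pose'][:3,3],d
def plane(c,u,v,z):
    o,d=ray(c,u,v); return o+d*(z-o[2])/d[2]
def proj(c,p):
    f,cx,cy=K(c); q=c['pose'][:3,:3].T@(np.asarray(p)-c['pose'][:3,3]); return np.array([cx+f*q[0]/-q[2],cy+f*q[1]/q[2]])
def mould(o,yaw,p):  # p in mm
    R=np.array([[np.cos(yaw),-np.sin(yaw)],[np.sin(yaw),np.cos(yaw)]]); return np.r_[np.asarray(o)+R@np.array(p[:2])/1e3,p[2]/1e3]
E
python3 - <<'E'
from h import *
im=cv2.imread('pics/top0.png'); c=vision.calibration('top')
g=cv2.cvtColor(im,cv2.COLOR_BGR2GRAY)
m=np.zeros_like(g); m[195:310,255:392]=(g[195:310,255:392]<85)*255
m=cv2.morphologyEx(m,cv2.MORPH_OPEN,np.ones((3,3)))
n,l,st,_=cv2.connectedComponentsWithStats(m)
print(st)
m2=np.zeros_like(m)
for i in range(1,n):
    if st[i,4]>300: m2[l==i]=255
pts=cv2.findNonZero(m2)
r=cv2.boxPoints(cv2.minAreaRect(pts)); 
W=np.array([plane(c,u,v,.01) for u,v in r]); print(r,W)
for i in range(4): d=W[(i+1)%4]-W[i]; print(np.linalg.norm(d),np.degrees(np.arctan2(d[1],d[0])))
print(W.mean(0))
cv2.imwrite('pics/crop.png',cv2.resize(im[185:315,230:400],None,fx=4.5,fy=4.5,interpolation=cv2.INTER_CUBIC))
E
```

```text
[[     0      0    640    480 301781]
 [   316    195     18      8    113]
 [   364    203     12     11     83]
 [   266    206    115     92   4116]
 [   296    228      6      6     23]
 [   255    231     11     11     87]
 [   283    231     10      6     42]
 [   277    234      5      5     24]
 [   314    250      3      4     12]
 [   318    260     37     34    919]]
[[264.61118 273.78668]
 [281.19516 204.68683]
 [384.0696  229.37671]
 [367.48563 298.47656]] [[ 0.5179409   0.10854068  0.01      ]
 [ 0.71557937  0.0691772   0.01      ]
 [ 0.64964458 -0.22304449  0.01      ]
 [ 0.45540261 -0.17536251  0.01      ]]
0.20152034839776467 -11.264152354447921
0.2995678716510635 -102.71488716086463
0.20000878876991857 166.2079087182001
0.29070958538315234 77.57726216554954
[ 0.58464186 -0.05517228  0.01      ]
```

View pics/crop.png

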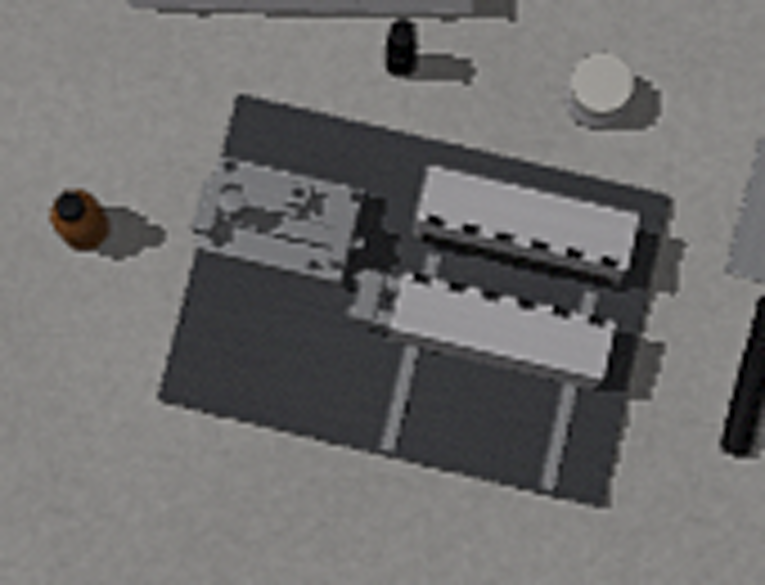

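The crop shows the plate corners at about (282.7,206.1), (378.4,227.9), (365.1,297.7), (266,274.3) in full-image pixels. The half is open and the bolt is out to the left. I'll work out a rough pose and aim the wrist camera.

Run:
```python
from h import *
c=vision.calibration('top')
W=np.array([plane(c,u,v,.01)[:2] for u,v in [(282.7,206.1),(378.4,227.9),(365.1,297.7),(266,274.3)]])
M=np.array([[65,160],[65,-120],[-135,-120],[-135,160]])/1e3
A=M-M.mean(0);B=W-W.mean(0)
yaw=np.arctan2((A[:,0]*B[:,1]-A[:,1]*B[:,0]).sum(),(A*B).sum())
R=np.array([[np.cos(yaw),-np.sin(yaw)],[np.sin(yaw),np.cos(yaw)]]); o=W.mean(0)-R@M.mean(0)
print(W,o,np.degrees(yaw),(M@R.T+o-W)*1e3)
t=mould(o,yaw,(-110,20,250)); s=readout.observe(); print(t,(t-s['position'])*1e3)
```

```text
[[ 0.71152358  0.06477314]
 [ 0.65358711 -0.20705796]
 [ 0.45739692 -0.168828  ]
 [ 0.51659325  0.10466075]] [ 0.61492565 -0.07837029] -11.842864084581327 [[-0.14499131  0.11099   ]
 [ 0.32755197 -2.09786969]
 [ 0.77492206  0.71783542]
 [-0.95748272  1.26904427]]
[ 0.51137166 -0.0362209   0.25      ] [347.97155233 566.51865123  57.1582466 ]
```

Call:
{"api": "carry_out", "payload": {
  "increments": [25,40.5,4,0,0,-0.034,25,40.5,4,0,0,-0.034,25,40.5,4,0,0,-0.034,25,40.5,4,0,0,-0.034,25,40.5,4,0,0,-0.034,25,40.5,4,0,0,-0.034,25,40.5,4,0,0,-0.034,25,40.5,4,0,0,-0.034,25,40.5,4,0,0,-0.034,25,40.5,4,0,0,-0.034,25,40.5,4,0,0,-0.034,25,40.5,4,0,0,-0.034,25,40.5,4,0,0,-0.034,25,40.5,4,0,0,-0.034,0,0,0,0,0,0,0,0,0,0,0,0],
  "grip": 1,
  "newtons": 10
}}

```text
clock: 2.1
position: [0.513, -0.0368, 0.2491]
ee_rot: [3.124, -0.331, -0.002]
force: [0.5, -0.3, -0.7]
width: 0.006
gripper_force: 0.0
```

Run:
```python
from h import *
import pickle
s=readout.observe(); c=vision.calibration('wrist'); im=vision.get_image('wrist')[:,:,::-1]
pickle.dump(c,open('w1.pkl','wb')); cv2.imwrite('pics/w1.png',im)
print(s['clock'],s['position'],s['ee_rot'],s['force'],s['width'],c['pose'])
```

```text
2.1 [ 0.51304156 -0.0367906   0.24906722] [ 3.12351585e+00 -3.30686707e-01 -1.74101892e-03] [ 0.52380072 -0.29458406 -0.7226447 ] 0.006064316744281512 [[-2.09490961e-01  9.45252311e-01  2.50223111e-01  5.78739556e-01]
 [-9.77810490e-01 -2.02403336e-01 -5.40327305e-02 -5.10234106e-02]
 [-4.28570941e-04 -2.55990152e-01  9.66679295e-01  4.39156381e-01]
 [ 0.00000000e+00  0.00000000e+00  0.00000000e+00  1.00000000e+00]]
```

View pics/w1.png

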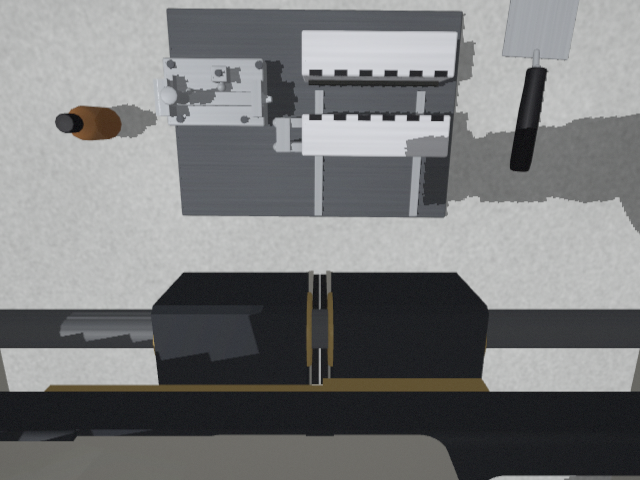

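The wrist view shows the plate corners at (167,10), (462,13), (446,217), (183,215). The sliding half's top runs from (303,115) to (448,157), the knob head is at (168,96), the bolt tip at (268,99) and the dropper at (85,122).

Run:
```python
from h import *
import pickle
c=pickle.load(open('w1.pkl','rb'))
W=np.array([plane(c,u,v,.01)[:2] for u,v in [(167,10),(462,13),(446,217),(183,215)]])
M=np.array([[65,160],[65,-120],[-135,-120],[-135,160]])/1e3
A=M-M.mean(0);B=W-W.mean(0)
yaw=np.arctan2((A[:,0]*B[:,1]-A[:,1]*B[:,0]).sum(),(A*B).sum())
R=np.array([[np.cos(yaw),-np.sin(yaw)],[np.sin(yaw),np.cos(yaw)]]); o=W.mean(0)-R@M.mean(0)
print(o,np.degrees(yaw),(M@R.T+o-W)*1e3)
inv=lambda p:(R.T@(p[:2]-o))*1e3
for n,u,v,z in [('half UL',303,115,.066),('UR',450,118,.066),('LR',448,157,.066),('LL',305,154,.066),('fix',303,31,.066),('fix',455,33,.066),('fix',457,76,.066),('fix',303,76,.066),('knob',168,96,.087),('tip',268,99,.043),('dropper',68,123,.075)]:
    p=plane(c,u,v,z); print(n,p[:2],inv(p))
s=readout.observe(); print('tcp',inv(s['position']))
print('axes x',R[:,0],'y',R[:,1])
```

```text
[ 0.61254937 -0.07385746] -12.477004075620366 [[ 1.77210484  0.98546944]
 [ 1.74498868 -2.47597714]
 [-1.79238724 -0.03747741]
 [-1.72470629  1.52798511]]
half UL [ 0.58832218 -0.03840027] [-31.31546364  29.38556331]
UR [ 0.55918557 -0.16244979] [-32.96332433 -98.02915526]
LR [ 0.52637877 -0.1563551 ] [-66.31206499 -99.16623844]
LL [ 0.55551867 -0.03284038] [-64.54543867  27.72701553]
fix [ 0.65331781 -0.05301461] [35.30255082 29.15852873]
fix [ 0.62555763 -0.17531778] [ 34.6213121  -96.25370293]
fix [ 0.59199689 -0.17271174] [   1.29015392 -100.95993904]
fix [ 0.61928667 -0.04536267] [ 0.42194376 29.27740204]
knob [0.62503248 0.06427284] [-17.6544441  137.56500283]
tip [ 0.60925574 -0.00954726] [-17.10992034  62.0797981 ]
dropper [0.62350473 0.15776628] [-39.34516421 228.52031948]
tcp [-105.19317126   14.04842498]
axes x [ 0.9763828  -0.21604776] y [0.21604776 0.9763828 ]
```

Call:
{"api": "carry_out", "payload": {
  "increments": [0,-12.5,-40,0,0,0,0,-12.5,-45,0,0,0,0,-12.5,-45,0,0,0,-1,-12.5,-45,0,0,0,0,0,-32,0,0,0,0,0,0,0,0,0,0,0,0,0,0,0]
}}

```text
clock: 3.02
position: [0.5131, -0.0868, 0.0437]
ee_rot: [3.124, -0.333, 0.002]
force: [0.6, 0.4, -0.2]
width: 0.008
gripper_force: 0.0
```

Call:
{"api": "carry_out", "payload": {
  "increments": [3.9,-0.85,0,0,0,0,3.9,-0.85,0,0,0,0,3.9,-0.85,0,0,0,0,1.95,-0.43,0,0,0,0,1.95,-0.43,0,0,0,0,1.95,-0.43,0,0,0,0,1.95,-0.43,0,0,0,0,1.95,-0.43,0,0,0,0,1.95,-0.43,0,0,0,0,1.95,-0.43,0,0,0,0]
}}

```text
clock: 4.28
position: [0.538, -0.0918, 0.0425]
ee_rot: [3.124, -0.331, -0.0]
force: [-0.2, 0.3, 0.2]
width: 0.003
gripper_force: 0.0
```

Call:
{"api": "carry_out", "payload": {
  "increments": [1.95,-0.43,0,0,0,0,1.95,-0.43,0,0,0,0,1.95,-0.43,0,0,0,0,1.95,-0.43,0,0,0,0]
}}

```text
clock: 4.78
position: [0.5458, -0.0935, 0.0426]
ee_rot: [3.124, -0.331, 0.0]
force: [-0.2, 0.8, 0.7]
width: 0.012
gripper_force: 0.0
```

```bash
python3 - <<'E'
from h import *
im=vision.get_image('wrist')[:,:,::-1]; cv2.imwrite('pics/w2.png',im)
im=vision.get_image('side')[:,:,::-1]; cv2.imwrite('pics/s2.png',cv2.resize(im[200:340,230:400],None,fx=4,fy=4,interpolation=cv2.INTER_CUBIC))
print(readout.observe()['force'])
E
python3 -c "
import cv2,numpy as np
a=cv2.imread('pics/w2.png');b=cv2.imread('pics/s2.png')
a=cv2.resize(a,(400,300));b=cv2.resize(b,(400,300))
cv2.imwrite('pics/c2.png',np.hstack([a,b]))"
```

```text
[ 0.27267534 -1.52029066 -0.06813504]
```

View pics/c2.png

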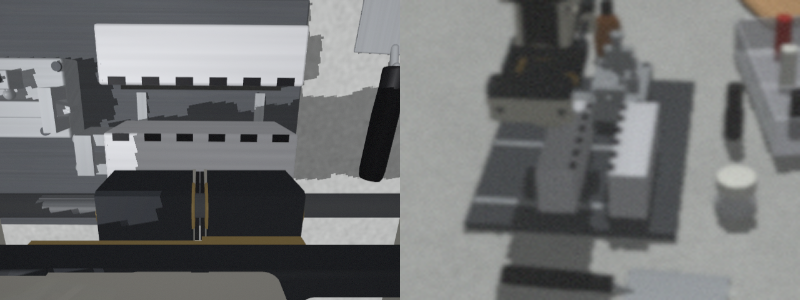

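The combined picture shows the fingers right behind the half. In full-size wrist pixels the half's parting edge is at about row 195 and the fixed half's lower edge at about row 133. I'll measure the gap.

Run:
```python
from h import *
c=vision.calibration('wrist'); o=np.array([.61255,-.07386]); y=np.radians(-12.2)
R=np.array([[np.cos(y),-np.sin(y)],[np.sin(y),np.cos(y)]])
im=cv2.imread('pics/w2.png',0)
print(im[110:280:3,300].tolist())
for u,v in [(179,195),(453,195),(155,133),(480,133),(320,133),(320,195),(320,228),(320,272)]:
    print(u,v,(R.T@(plane(c,u,v,.066)[:2]-o))*1e3)
print((R.T@(readout.observe()['position'][:2]-o))*1e3)
```

```text
[215, 214, 216, 217, 197, 49, 46, 47, 46, 46, 44, 61, 91, 95, 97, 92, 91, 91, 90, 93, 92, 70, 54, 51, 80, 55, 54, 52, 115, 117, 120, 119, 119, 120, 121, 24, 22, 23, 19, 124, 132, 133, 132, 130, 131, 132, 133, 133, 131, 128, 128, 129, 131, 128, 74, 29, 28]
179 195 [-22.05320726  23.65662559]
453 195 [-21.85828812 -87.55454752]
155 133 [ 2.41542827 30.97121947]
480 133 [  2.61617485 -96.05442301]
320 133 [  2.51739065 -33.54712338]
320 195 [-21.95286402 -33.59423782]
320 228 [-35.76075033 -33.6208232 ]
320 272 [-55.09452518 -33.65804798]
[-60.91507711 -33.31668849]
```

Run:
```python
from h import *
from scipy.spatial.transform import Rotation as Ro
c=vision.calibration('wrist'); s=readout.observe(); T=Ro.from_rotvec(s['ee_rot']).as_matrix()
for q in [(0,0,0),(9.5,0,0),(9.5,0,-19),(9.5,19,0),(9.5,0,-60)]:
    print(q,proj(c,s['position']+T@np.array(q)/1e3))
o=np.array([.61255,-.07386]); y=np.radians(-12.2)
R=np.array([[np.cos(y),-np.sin(y)],[np.sin(y),np.cos(y)]])
for v in (214,225): print((R.T@(plane(c,320,v,.066)[:2]-o))*1e3)
cv2.imwrite('pics/w2c.png',cv2.resize(cv2.imread('pics/w2.png')[110:400,140:500],(744,600)))
```

```text
(0, 0, 0) [319.26105504 266.59574116]
(9.5, 0, 0) [319.25887724 247.81278781]
(9.5, 0, -19) [319.19537879 260.4889079 ]
(9.5, 19, 0) [358.96345649 247.82478544]
(9.5, 0, -60) [319.00178214 299.13637206]
[-29.83301032 -33.60941007]
[-34.48169059 -33.61836052]
```

View pics/w2c.png

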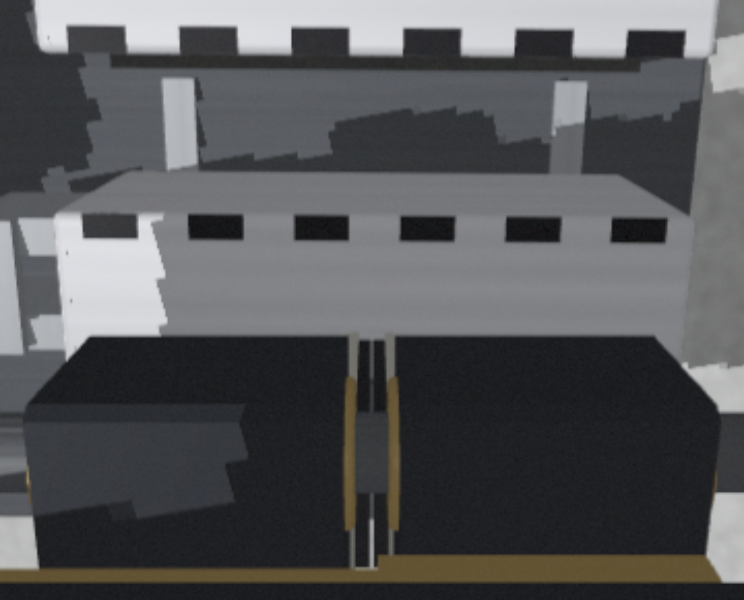

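View pics/s2.png

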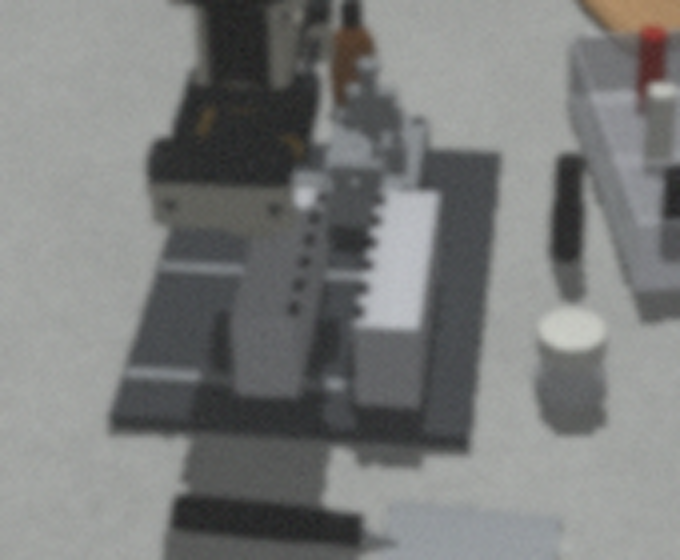

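The half has not moved yet (gap about 31 mm) and no force shows. I'll keep going gently and watch the force.

Call:
{"api": "carry_out", "payload": {
  "increments": [1.95,-0.43,0,0,0,0,1.95,-0.43,0,0,0,0]
}}

```text
clock: 5.12
position: [0.5497, -0.0944, 0.0426]
ee_rot: [3.124, -0.331, 0.0]
force: [-0.1, -0.6, -0.8]
width: 0.004
gripper_force: 0.0
```

Run:
```python
from h import *
s=readout.observe(); print(s['clock'],s['position'],s['force'],s['ft_torque'],s['joint_efforts'])
c=vision.calibration('wrist'); im=vision.get_image('wrist')[:,:,::-1]; g=cv2.cvtColor(im,cv2.COLOR_BGR2GRAY)
col=g[:,290].astype(int); d=np.diff(col); print([(i,d[i]) for i in range(90,300) if abs(d[i])>25])
o=np.array([.61255,-.07386]); y=np.radians(-12.2)
R=np.array([[np.cos(y),-np.sin(y)],[np.sin(y),np.cos(y)]])
for i in range(90,300):
    if abs(d[i])>25: print(i,((R.T@(plane(c,290,i,.066)[:2]-o))*1e3).round(1))
print((R.T@(s['position'][:2]-o))*1e3)
```

```text
5.125 [ 0.54973304 -0.09439836  0.04258121] [-0.13518477 -0.62080619 -0.83304296] [ 0.0221583   0.05613197 -0.01733614] [ 6.45452863e-03 -6.44553924e+01 -3.40602189e+00 -2.35432416e+01
  8.85524169e-04 -1.20159080e-01 -1.31420401e-02]
[(132, np.int64(-46)), (133, np.int64(-94)), (151, np.int64(32)), (199, np.int64(31)), (222, np.int64(-42)), (223, np.int64(-52)), (234, np.int64(64)), (235, np.int64(35)), (271, np.int64(-42)), (272, np.int64(-49))]
132 [  6.7 -21.9]
133 [  6.4 -21.8]
151 [ -0.6 -21.7]
199 [-19.8 -21.4]
222 [-29.4 -21.3]
223 [-29.8 -21.2]
234 [-34.5 -21.2]
235 [-34.9 -21.2]
271 [-50.8 -20.9]
272 [-51.3 -20.9]
[-57.05803009 -33.34929702]
```

Run:
```python
from h import *
c=vision.calibration('side'); o=np.array([.61255,-.07386]); y=np.radians(-12.2)
cr=lambda p:((proj(c,mould(o,y,p))-[230,200])*4).round()
for n,p in [('tcp',(-61,-33,43)),('body-',(-98,-128,109)),('body+',(-24,-128,109)),('b-50',(-98,-83,109)),('b+50',(-24,-83,109)),('b+50 hi',(-24,-83,135)),('half corner',(-31,-100,66)),('half c',(-67,-100,66)),('half b',(-67,-100,12)),('fixed',(0,-100,66)),('fix r',(36,-100,66))]: print(n,cr(p))
c=vision.calibration('top')
im=vision.get_image('top')[:,:,::-1]
cv2.imwrite('pics/t3.png',np.hstack([cv2.resize(im[185:315,230:400],(400,306),interpolation=cv2.INTER_CUBIC)]))
im=vision.get_image('side')[:,:,::-1]
cv2.imwrite('pics/s3.png',np.hstack([cv2.resize(im[60:340,180:460],(600,600),interpolation=cv2.INTER_CUBIC)]))
```

```text
tcp [254. 281.]
body- [150. 286.]
body+ [291. 293.]
b-50 [166. 235.]
b+50 [302. 242.]
b+50 hi [301. 202.]
half corner [288. 325.]
half c [222. 321.]
half b [228. 398.]
fixed [346. 328.]
fix r [413. 331.]
```

View pics/s3.png

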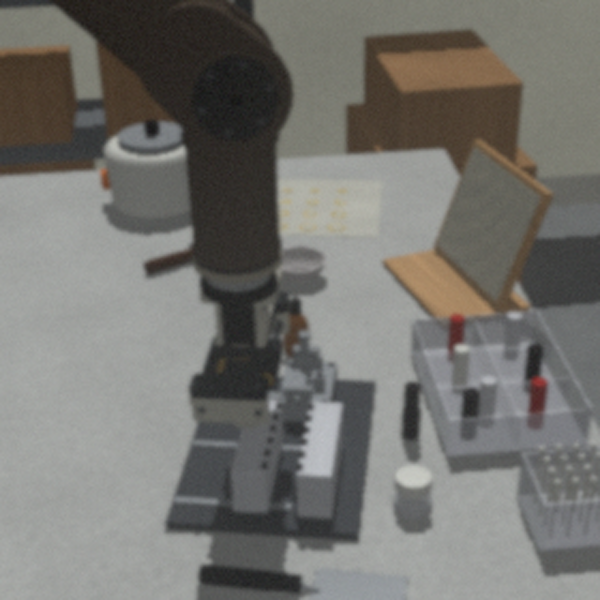

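The side view shows the gripper about 12 mm further back relative to the mould than I computed, so contact is probably still just ahead. I'll continue in small steps.

Call:
{"api": "carry_out", "payload": {
  "increments": [1.95,-0.43,0,0,0,0,1.95,-0.43,0,0,0,0]
}}

```text
clock: 5.52
position: [0.5536, -0.0953, 0.0426]
ee_rot: [3.124, -0.331, 0.0]
force: [0.4, -0.1, -0.2]
width: 0.004
gripper_force: 0.0
```

Call:
{"api": "carry_out", "payload": {
  "increments": [1.95,-0.43,0,0,0,0,1.95,-0.43,0,0,0,0]
}}

```text
clock: 5.78
position: [0.5576, -0.0961, 0.0425]
ee_rot: [3.124, -0.331, 0.0]
force: [-0.5, 0.1, 1.2]
width: 0.006
gripper_force: 0.0
```

```bash
cat > gap.py <<'E'
from h import *
s=readout.observe(); print(s['clock'],s['position'],s['force'])
c=vision.calibration('wrist'); im=vision.get_image('wrist')[:,:,::-1]; g=cv2.cvtColor(im,cv2.COLOR_BGR2GRAY)
o=np.array([.61255,-.07386]); y=np.radians(-12.2)
R=np.array([[np.cos(y),-np.sin(y)],[np.sin(y),np.cos(y)]])
for u in (260,290):
  d=np.diff(g[:,u].astype(int))
  print(u,[(i,int(d[i]),float(((R.T@(plane(c,u,i,.066)[:2]-o))*1e3)[0].round(1))) for i in range(90,300) if abs(d[i])>30])
print((R.T@(s['position'][:2]-o))*1e3)
cv2.imwrite('pics/g%.1f.png'%s['clock'],im)
E
python3 gap.py
```

```text
5.775 [ 0.5575513  -0.09613617  0.04254466] [-0.50631141  0.14924794  1.19569121]
260 [(165, -42, 2.0), (166, -70, 1.6), (168, 33, 0.8), (214, 36, -18.0), (271, -43, -42.8), (272, -47, -43.3)]
290 [(153, -56, 6.7), (154, -96, 6.3), (214, 42, -18.0), (241, -49, -29.5), (242, -31, -29.9), (252, 37, -34.3), (253, 54, -34.7), (271, -45, -42.8), (272, -43, -43.2)]
[-49.04910205 -33.39566919]
```

The half still has not moved, so the fingertips can't be where I assumed. I'll back off and look at them from the side.

Call:
{"api": "carry_out", "payload": {
  "increments": [-10,2.2,0,0,0,0,-15,3.3,0,0,0,0,-20,4.4,0,0,0,0,-15,3.3,0,0,0,0,-5,1.1,0,0,0,0,0,0,0,0,0,0]
}}

```text
clock: 6.58
position: [0.4925, -0.0818, 0.0427]
ee_rot: [3.124, -0.331, 0.001]
force: [0.7, 1.2, -0.5]
width: 0.01
gripper_force: 0.0
```

Run:
```python
from h import *
s=readout.observe(); print(s['clock'],s['position'],s['width'])
im=vision.get_image('side')[:,:,::-1]; c=vision.calibration('side')
print(((proj(c,s['position'])-[230,200])*5).round())
a=cv2.resize(im[200:320,230:380],(750,600),interpolation=cv2.INTER_CUBIC)
cv2.imwrite('pics/s4.png',cv2.convertScaleAbs(a,alpha=1.5))
```

```text
6.575 [ 0.49245705 -0.08181981  0.04274322] 0.01016771351053925
[200. 345.]
```

View pics/s4.png

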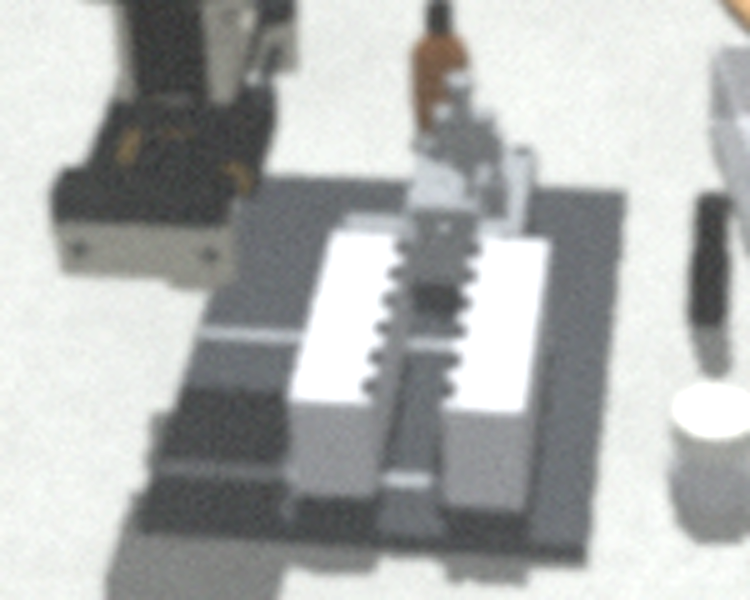

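The side view shows the gripper body ending at row 280, with nothing at the nominal TCP pixel (200,345). The fingertips seem to be about 30 mm higher than the readout says, which would have carried them over the half. I'll check by lowering gently towards the bare bed plate.

Call:
{"api": "carry_out", "payload": {
  "increments": [0,0,-10,0,0,0,0,0,-10,0,0,0,0,0,-5,0,0,0,0,0,-3,0,0,0,0,0,0,0,0,0]
}}

```text
clock: 7.25
position: [0.4923, -0.0817, 0.0143]
ee_rot: [3.124, -0.331, -0.001]
force: [-1.0, 0.6, 0.4]
width: 0.006
gripper_force: 0.0
```

Call:
{"api": "carry_out", "payload": {
  "increments": [0,0,-2,0,0,0,0,0,-2,0,0,0]
}}

```text
clock: 7.5
position: [0.4926, -0.0819, 0.0106]
ee_rot: [3.124, -0.331, 0.001]
force: [0.6, -0.1, 0.4]
width: 0.004
gripper_force: 0.0
```

Call:
{"api": "carry_out", "payload": {
  "increments": [0,0,-2,0,0,0,0,0,-2,0,0,0]
}}

```text
clock: 7.75
position: [0.4924, -0.0818, 0.0064]
ee_rot: [3.124, -0.331, 0.0]
force: [-0.1, -0.1, -0.4]
width: 0.003
gripper_force: 0.0
```

The readout is already below the plate top with no contact, which confirms it. I'll keep probing down.

Call:
{"api": "carry_out", "payload": {
  "increments": [0,0,-3,0,0,0,0,0,-3,0,0,0]
}}

```text
clock: 8.0
position: [0.4924, -0.0818, 0.0003]
ee_rot: [3.124, -0.331, -0.0]
force: [0.4, -0.7, -0.4]
width: 0.006
gripper_force: 0.0
```

Call:
{"api": "carry_out", "payload": {
  "increments": [0,0,-2,0,0,0,0,0,-2,0,0,0]
}}

```text
clock: 8.25
position: [0.4924, -0.0818, -0.0036]
ee_rot: [3.124, -0.331, -0.0]
force: [0.7, 0.5, 0.2]
width: 0.007
gripper_force: 0.0
```

Call:
{"api": "carry_out", "payload": {
  "increments": [0,0,-2,0,0,0,0,0,-2,0,0,0]
}}

```text
clock: 8.5
position: [0.4924, -0.0818, -0.0076]
ee_rot: [3.124, -0.331, 0.0]
force: [-0.3, 0.8, 0.1]
width: 0.005
gripper_force: 0.0
```

Call:
{"api": "carry_out", "payload": {
  "increments": [0,0,-1,0,0,0,0,0,-1,0,0,0]
}}

```text
clock: 8.75
position: [0.4924, -0.0818, -0.0095]
ee_rot: [3.124, -0.331, 0.0]
force: [0.3, 0.7, 0.6]
width: 0.007
gripper_force: 0.0
```

Call:
{"api": "carry_out", "payload": {
  "increments": [0,0,-2,0,0,0,0,0,-2,0,0,0]
}}

```text
clock: 9.0
position: [0.4924, -0.0818, -0.0136]
ee_rot: [3.124, -0.331, 0.0]
force: [-0.1, 0.6, -0.6]
width: 0.004
gripper_force: 0.0
```

Call:
{"api": "carry_out", "payload": {
  "increments": [0,0,-1.5,0,0,0,0,0,-1.5,0,0,0]
}}

```text
clock: 9.25
position: [0.4924, -0.0818, -0.0166]
ee_rot: [3.124, -0.331, -0.0]
force: [0.2, 0.9, 1.3]
width: 0.008
gripper_force: 0.0
```

Call:
{"api": "carry_out", "payload": {
  "increments": [0,0,-1,0,0,0,0,0,-1,0,0,0]
}}

```text
clock: 9.5
position: [0.4924, -0.0818, -0.0185]
ee_rot: [3.124, -0.331, 0.0]
force: [-0.4, 0.7, -0.3]
width: 0.009
gripper_force: 0.0
```

Call:
{"api": "carry_out", "payload": {
  "increments": [0,0,-1,0,0,0,0,0,-1,0,0,0]
}}

```text
clock: 9.75
position: [0.4924, -0.0818, -0.0205]
ee_rot: [3.124, -0.331, -0.0]
force: [-0.8, 0.3, 0.5]
width: 0.001
gripper_force: 0.0
```

Call:
{"api": "carry_out", "payload": {
  "increments": [0,0,-1.5,0,0,0,0,0,-1.5,0,0,0]
}}

```text
clock: 10.0
position: [0.4925, -0.0818, -0.023]
ee_rot: [3.124, -0.331, 0.0]
force: [-6.4, 0.8, 27.8]
width: 0.006
gripper_force: 14.0
```

Call:
{"api": "carry_out", "payload": {
  "increments": [0,0,-1.5,0,0,0,0,0,-1.5,0,0,0]
}}

```text
clock: 10.25
position: [0.4926, -0.0819, -0.0234]
ee_rot: [3.123, -0.331, 0.002]
force: [-18.4, 0.9, 73.4]
width: 0.007
gripper_force: 36.5
```

Call:
{"api": "carry_out", "payload": {
  "increments": [0,0,-1.5,0,0,0,0,0,-1.5,0,0,0]
}}

```text
clock: 10.5
position: [0.4927, -0.0819, -0.0237]
ee_rot: [3.122, -0.331, 0.004]
force: [-30.6, 4.0, 118.1]
width: 0.006
gripper_force: 59.4
```

Run:
```python
from h import *
s=readout.observe(); print(s['clock'],s['position'],s['force'],s['joints'])
im=vision.get_image('side')[:,:,::-1]; w=vision.get_image('wrist')[:,:,::-1]
a=cv2.convertScaleAbs(cv2.resize(im[200:310,235:345],(450,450),interpolation=cv2.INTER_CUBIC),alpha=1.5)
b=np.zeros((450,350,3),np.uint8); b[:263]=cv2.resize(w,(350,263))
cv2.imwrite('pics/s5.png',np.hstack([a,b]))
```

```text
10.5 [ 0.49271914 -0.08194675 -0.0237225 ] [-30.58060719   4.00513603 118.0541965 ] [ 0.22471776  0.54737443 -0.22521738  2.07511529  0.23276769  0.54029216
 -1.95077382]
```

View pics/s5.png

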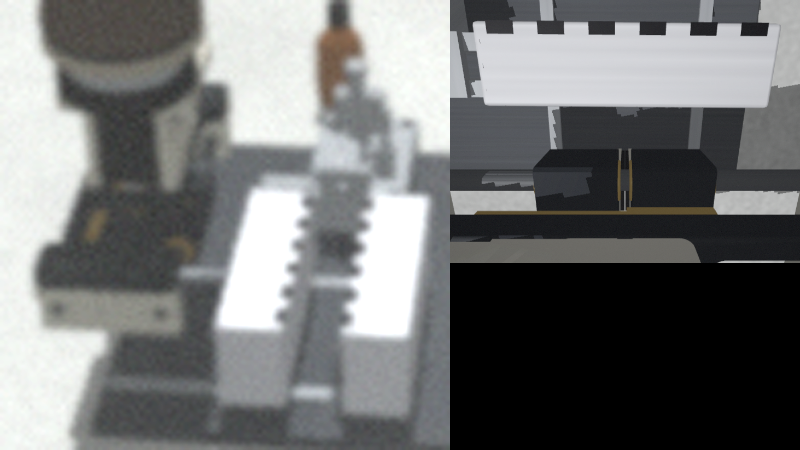

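Contact with the bed comes at readout z of about -22.5 mm, so the tips sit 32.5 mm above the readout. The last two queued steps pressed much too hard (118 N on the plate). From now on I'll make one guarded move per turn near contact. Raising straight away.

Call:
{"api": "carry_out", "payload": {
  "increments": [0,0,7,0,0,0,0,0,10,0,0,0,0,0,10,0,0,0,0,0,10,0,0,0,0,0,0,0,0,0]
}}

```text
clock: 11.22
position: [0.493, -0.0819, 0.0082]
ee_rot: [-3.124, 0.331, -0.002]
force: [0.4, -0.6, -0.2]
width: 0.008
gripper_force: 0.0
```

Call:
{"api": "carry_out", "payload": {
  "increments": [9.8,-2.1,0,0,0,0,9.8,-2.1,0,0,0,0,7.8,-1.7,0,0,0,0,1.95,-0.42,0,0,0,0,1.95,-0.42,0,0,0,0,1.95,-0.42,0,0,0,0]
}}

```text
clock: 11.98
position: [0.5255, -0.0889, 0.0075]
ee_rot: [3.124, -0.331, -0.001]
force: [0.3, 0.2, 0.6]
width: 0.006
gripper_force: 0.0
```

```bash
python3 gap.py
```

```text
11.975 [ 0.52546869 -0.08894861  0.00746177] [0.25336208 0.18236653 0.5522549 ]
260 [(158, 31, -25.3), (229, -47, -48.3), (271, -41, -62.9), (272, -48, -63.2)]
290 [(92, 35, -5.7), (158, 39, -25.3), (172, -34, -29.7), (187, 41, -34.5), (188, 103, -34.8), (229, -40, -48.3), (230, -41, -48.6), (271, -43, -62.9), (272, -47, -63.2)]
[-81.92605433 -33.15028812]
```

Call:
{"api": "carry_out", "payload": {
  "increments": [1.95,-0.42,0,0,0,0,1.95,-0.42,0,0,0,0,1.95,-0.42,0,0,0,0,1.95,-0.42,0,0,0,0]
}}

```text
clock: 12.52
position: [0.5329, -0.0906, 0.0074]
ee_rot: [3.124, -0.331, -0.002]
force: [-2.5, 0.1, 0.4]
width: 0.006
gripper_force: 1.1
```

```bash
python3 gap.py
```

```text
12.525 [ 0.53287255 -0.0905681   0.00737668] [-2.48043169  0.14289384  0.44128542]
260 [(100, -35, -0.4), (172, 40, -22.1), (222, -36, -38.3), (223, -33, -38.6), (271, -43, -55.2), (272, -45, -55.6)]
290 [(94, 37, 1.3), (100, -32, -0.4), (172, 45, -22.0), (191, -31, -28.1), (192, -59, -28.4), (207, 117, -33.3), (208, 47, -33.6), (228, -39, -40.3), (229, -43, -40.6), (271, -44, -55.2), (272, -44, -55.5)]
[-74.34716906 -33.16857944]
```

Contact, at 2.5 N. About 29 mm of travel remains, so I'll push most of it.

Call:
{"api": "carry_out", "payload": {
  "increments": [2.44,-0.53,0,0,0,0,2.44,-0.53,0,0,0,0,2.44,-0.53,0,0,0,0,2.44,-0.53,0,0,0,0,2.44,-0.53,0,0,0,0,2.44,-0.53,0,0,0,0,2.44,-0.53,0,0,0,0,2.44,-0.53,0,0,0,0,1.95,-0.42,0,0,0,0]
}}

```text
clock: 13.7
position: [0.5551, -0.0954, 0.0076]
ee_rot: [3.124, -0.331, 0.0]
force: [-2.0, 0.3, -0.0]
width: 0.005
gripper_force: 1.1
```

Call:
{"api": "carry_out", "payload": {
  "increments": [0.98,-0.21,0,0,0,0,0.98,-0.21,0,0,0,0,0.98,-0.21,0,0,0,0]
}}

```text
clock: 14.08
position: [0.5579, -0.096, 0.0076]
ee_rot: [3.124, -0.331, -0.0]
force: [-2.0, -0.3, 0.2]
width: 0.007
gripper_force: 1.2
```

```bash
python3 gap.py
```

```text
14.075 [ 0.55787329 -0.0959652   0.00757571] [-1.99955786 -0.34717989  0.22395968]
260 [(177, -47, 1.9), (227, -40, -14.5), (228, -45, -14.8), (271, -43, -29.8), (272, -44, -30.1)]
290 [(162, -51, 6.6), (163, -113, 6.3), (179, 32, 1.2), (191, -31, -2.6), (207, 141, -7.8), (227, -38, -14.5), (228, -49, -14.8), (271, -42, -29.7), (272, -41, -30.1)]
[-48.7705063  -33.16052184]
```

Call:
{"api": "carry_out", "payload": {
  "increments": [0.5,-0.1,0,0,0,0,0.5,-0.1,0,0,0,0,0.5,-0.1,0,0,0,0,0.5,-0.1,0,0,0,0]
}}

```text
clock: 14.62
position: [0.5591, -0.0962, 0.0074]
ee_rot: [-3.124, 0.331, 0.002]
force: [-5.3, 0.9, 0.8]
width: 0.005
gripper_force: 2.9
```

Call:
{"api": "carry_out", "payload": {
  "increments": [0.5,-0.1,0,0,0,0,0.5,-0.1,0,0,0,0,0.5,-0.1,0,0,0,0]
}}

```text
clock: 15.0
position: [0.5598, -0.0962, 0.0071]
ee_rot: [-3.124, 0.331, 0.005]
force: [-7.4, 1.6, 1.6]
width: 0.007
gripper_force: 4.0
```

Call:
{"api": "carry_out", "payload": {
  "increments": [0.5,-0.1,0,0,0,0,0.5,-0.1,0,0,0,0,0.5,-0.1,0,0,0,0]
}}

```text
clock: 15.38
position: [0.5604, -0.0964, 0.0069]
ee_rot: [3.124, -0.331, -0.007]
force: [-9.7, 3.0, 1.8]
width: 0.005
gripper_force: 5.0
```

Call:
{"api": "carry_out", "payload": {
  "increments": [0.5,-0.1,0,0,0,0,0.5,-0.1,0,0,0,0]
}}

```text
clock: 15.62
position: [0.5609, -0.0966, 0.0067]
ee_rot: [3.124, -0.331, -0.008]
force: [-10.9, 2.8, 3.5]
width: 0.006
gripper_force: 5.7
```

Call:
{"api": "carry_out", "payload": {
  "increments": [0.5,-0.1,0,0,0,0,0.5,-0.1,0,0,0,0]
}}

```text
clock: 15.88
position: [0.5613, -0.0967, 0.0066]
ee_rot: [3.124, -0.331, -0.01]
force: [-12.5, 3.1, 3.5]
width: 0.004
gripper_force: 6.4
```

Call:
{"api": "carry_out", "payload": {
  "increments": [0.5,-0.1,0,0,0,0,0.5,-0.1,0,0,0,0]
}}

```text
clock: 16.12
position: [0.5614, -0.0967, 0.0064]
ee_rot: [3.124, -0.331, -0.012]
force: [-14.9, 2.8, 4.0]
width: 0.006
gripper_force: 7.6
```

Call:
{"api": "carry_out", "payload": {
  "increments": [0.4,-0.1,0,0,0,0,0,0,0,0,0,0]
}}

```text
clock: 16.38
position: [0.5614, -0.0967, 0.0063]
ee_rot: [3.124, -0.331, -0.014]
force: [-15.9, 3.7, 5.0]
width: 0.005
gripper_force: 7.7
```

```bash
python3 gap.py
```

```text
16.375 [ 0.56136941 -0.09669865  0.00625539] [-15.91930326   3.70648551   5.03558847]
260 [(228, -37, -10.3), (229, -51, -10.7), (271, -42, -25.1), (272, -38, -25.5)]
290 [(175, -33, 6.8), (176, -78, 6.5), (177, -53, 6.2), (208, 35, -3.7), (209, 105, -4.0), (228, -38, -10.3), (229, -49, -10.7), (271, -39, -25.1), (272, -38, -25.5)]
[-45.19835222 -33.13858429]
```

The half is shut: the position stopped moving at 16 N. I'll back off, rise, and cross over to the knob's +y side.

Call:
{"api": "carry_out", "payload": {
  "increments": [-4.9,1.1,0,0,0,0,-9.8,2.1,0,0,0,0,-14.6,3.1,0,0,0,0,0,0,30,0,0,0,0,0,40,0,0,0,10,20,15,0,0,0,19,40,0,0,0,0,19,40,0,0,0,0,19,40,0,0,0,0,19,40,0,0,0,0,10,19,0,0,0,0,0,0,0,0,0,0]
}}

```text
clock: 17.92
position: [0.633, 0.1089, 0.0925]
ee_rot: [-3.124, 0.328, -0.0]
force: [-0.3, -0.8, -0.8]
width: 0.002
gripper_force: 0.0
```

Run:
```python
from h import *
s=readout.observe(); c=vision.calibration('top'); o=np.array([.61255,-.07386]); y=np.radians(-12.2)
R=np.array([[np.cos(y),-np.sin(y)],[np.sin(y),np.cos(y)]])
print(s['position'],(R.T@(s['position'][:2]-o))*1e3,mould(o,y,(-18,180,0)))
```

```text
[0.63298029 0.10891893 0.09247059] [-18.65682785 182.96845787] [0.63299498 0.10587871 0.        ]
```

Call:
{"api": "carry_out", "payload": {
  "increments": [0,0,-20,0,0,0,0,0,-20,0,0,0,0,0,-15,0,0,0,0,0,-6,0,0,0,0,0,0,0,0,0]
}}

```text
clock: 18.55
position: [0.6328, 0.1071, 0.0315]
ee_rot: [3.124, -0.332, -0.001]
force: [0.1, -0.7, -0.1]
width: 0.003
gripper_force: 0.0
```

Call:
{"api": "carry_out", "payload": {
  "increments": [-0.4,-1.95,0,0,0,0,-0.4,-1.95,0,0,0,0,-0.4,-1.95,0,0,0,0,-0.4,-1.95,0,0,0,0,-0.4,-1.95,0,0,0,0]
}}

```text
clock: 19.18
position: [0.6309, 0.0978, 0.0316]
ee_rot: [3.124, -0.331, 0.0]
force: [-1.1, -0.2, 0.2]
width: 0.008
gripper_force: 0.0
```

Call:
{"api": "carry_out", "payload": {
  "increments": [-0.4,-1.95,0,0,0,0,-0.4,-1.95,0,0,0,0,-0.4,-1.95,0,0,0,0]
}}

```text
clock: 19.55
position: [0.6297, 0.0919, 0.0315]
ee_rot: [3.124, -0.331, -0.0]
force: [-0.8, 0.2, 0.8]
width: 0.006
gripper_force: 0.0
```

Call:
{"api": "carry_out", "payload": {
  "increments": [-0.2,-0.98,0,0,0,0,-0.2,-0.98,0,0,0,0,-0.2,-0.98,0,0,0,0]
}}

```text
clock: 19.92
position: [0.6292, 0.0892, 0.0316]
ee_rot: [-3.124, 0.331, -0.0]
force: [-0.2, 0.3, -0.1]
width: 0.005
gripper_force: 0.7
```

Call:
{"api": "carry_out", "payload": {
  "increments": [-0.2,-0.98,0,0,0,0,-0.2,-0.98,0,0,0,0,-0.2,-0.98,0,0,0,0]
}}

```text
clock: 20.3
position: [0.6289, 0.0879, 0.0317]
ee_rot: [-3.122, 0.329, -0.001]
force: [1.4, 5.6, -1.5]
width: 0.006
gripper_force: 2.7
```

Contact with the knob at 5.6 N against the spring. I'll push on in steps.

Call:
{"api": "carry_out", "payload": {
  "increments": [-0.2,-0.98,0,0,0,0,-0.2,-0.98,0,0,0,0,-0.2,-0.98,0,0,0,0,-0.2,-0.98,0,0,0,0]
}}

```text
clock: 20.8
position: [0.628, 0.084, 0.0317]
ee_rot: [-3.122, 0.329, -0.001]
force: [1.0, 5.9, -1.8]
width: 0.009
gripper_force: 2.7
```

Call:
{"api": "carry_out", "payload": {
  "increments": [-0.2,-0.98,0,0,0,0,-0.2,-0.98,0,0,0,0,-0.2,-0.98,0,0,0,0]
}}

```text
clock: 21.18
position: [0.6274, 0.0812, 0.0317]
ee_rot: [-3.122, 0.329, -0.001]
force: [1.1, 6.3, -1.4]
width: 0.003
gripper_force: 3.0
```

Call:
{"api": "carry_out", "payload": {
  "increments": [-0.2,-0.98,0,0,0,0,-0.2,-0.98,0,0,0,0,-0.2,-0.98,0,0,0,0,-0.2,-0.98,0,0,0,0]
}}

```text
clock: 21.68
position: [0.6266, 0.0779, 0.0317]
ee_rot: [-3.122, 0.328, -0.001]
force: [1.5, 7.4, -2.3]
width: 0.006
gripper_force: 3.5
```

Call:
{"api": "carry_out", "payload": {
  "increments": [-0.2,-0.98,0,0,0,0,-0.2,-0.98,0,0,0,0,-0.2,-0.98,0,0,0,0,-0.2,-0.98,0,0,0,0]
}}

```text
clock: 22.18
position: [0.6258, 0.0743, 0.0317]
ee_rot: [-3.121, 0.328, -0.001]
force: [1.6, 7.3, -2.2]
width: 0.005
gripper_force: 3.9
```

Call:
{"api": "carry_out", "payload": {
  "increments": [-0.2,-0.98,0,0,0,0,-0.2,-0.98,0,0,0,0,-0.2,-0.98,0,0,0,0,-0.2,-0.98,0,0,0,0]
}}

```text
clock: 22.68
position: [0.625, 0.0708, 0.0317]
ee_rot: [-3.121, 0.327, -0.001]
force: [1.2, 8.7, -2.3]
width: 0.006
gripper_force: 4.4
```

Call:
{"api": "carry_out", "payload": {
  "increments": [-0.2,-0.98,0,0,0,0,-0.2,-0.98,0,0,0,0,-0.2,-0.98,0,0,0,0,-0.2,-0.98,0,0,0,0]
}}

```text
clock: 23.18
position: [0.624, 0.0664, 0.0317]
ee_rot: [-3.122, 0.328, -0.0]
force: [0.8, 8.8, -2.2]
width: 0.004
gripper_force: 4.2
```

Call:
{"api": "carry_out", "payload": {
  "increments": [-0.2,-0.98,0,0,0,0,-0.2,-0.98,0,0,0,0,-0.2,-0.98,0,0,0,0,-0.2,-0.98,0,0,0,0]
}}

```text
clock: 23.68
position: [0.6237, 0.0652, 0.0318]
ee_rot: [-3.119, 0.325, -0.002]
force: [3.0, 14.0, -4.3]
width: 0.0
gripper_force: 6.9
```

Call:
{"api": "carry_out", "payload": {
  "increments": [-0.1,-0.49,0,0,0,0,-0.1,-0.49,0,0,0,0]
}}

```text
clock: 23.92
position: [0.6233, 0.0631, 0.0317]
ee_rot: [-3.12, 0.326, -0.001]
force: [1.9, 10.4, -2.2]
width: 0.003
gripper_force: 4.9
```

Call:
{"api": "carry_out", "payload": {
  "increments": [-0.1,-0.49,0,0,0,0,-0.1,-0.49,0,0,0,0]
}}

```text
clock: 24.18
position: [0.6227, 0.0605, 0.0317]
ee_rot: [-3.122, 0.328, -0.0]
force: [0.6, 6.6, -0.6]
width: 0.008
gripper_force: 3.0
```

Call:
{"api": "carry_out", "payload": {
  "increments": [-0.1,-0.49,0,0,0,0,-0.1,-0.49,0,0,0,0,-0.1,-0.49,0,0,0,0]
}}

```text
clock: 24.55
position: [0.6221, 0.0567, 0.0315]
ee_rot: [-3.124, 0.331, 0.001]
force: [-1.1, 5.4, -0.2]
width: 0.004
gripper_force: 2.3
```

Call:
{"api": "carry_out", "payload": {
  "increments": [-0.1,-0.49,0,0,0,0,-0.1,-0.49,0,0,0,0,-0.1,-0.49,0,0,0,0]
}}

```text
clock: 24.92
position: [0.622, 0.0562, 0.0316]
ee_rot: [-3.123, 0.33, 0.0]
force: [-0.8, 6.2, -1.5]
width: 0.003
gripper_force: 3.3
```

Call:
{"api": "carry_out", "payload": {
  "increments": [-0.1,-0.49,0,0,0,0,-0.1,-0.49,0,0,0,0]
}}

```text
clock: 25.18
position: [0.6219, 0.0554, 0.0316]
ee_rot: [-3.123, 0.33, 0.0]
force: [-1.6, 7.4, -0.2]
width: 0.007
gripper_force: 3.4
```

Call:
{"api": "carry_out", "payload": {
  "increments": [-0.1,-0.49,0,0,0,0,-0.1,-0.49,0,0,0,0]
}}

```text
clock: 25.42
position: [0.6216, 0.0545, 0.0316]
ee_rot: [-3.123, 0.329, 0.0]
force: [-0.6, 8.1, -0.7]
width: 0.006
gripper_force: 3.9
```

Call:
{"api": "carry_out", "payload": {
  "increments": [-0.1,-0.49,0,0,0,0,-0.1,-0.49,0,0,0,0,-0.1,-0.49,0,0,0,0,-0.1,-0.49,0,0,0,0]
}}

```text
clock: 25.92
position: [0.6216, 0.0544, 0.0317]
ee_rot: [-3.121, 0.327, -0.001]
force: [0.4, 12.0, -2.4]
width: 0.007
gripper_force: 5.9
```

Call:
{"api": "carry_out", "payload": {
  "increments": [-0.1,-0.49,0,0,0,0,-0.1,-0.49,0,0,0,0]
}}

```text
clock: 26.18
position: [0.6216, 0.0543, 0.0317]
ee_rot: [-3.12, 0.326, -0.001]
force: [0.5, 14.4, -2.9]
width: 0.005
gripper_force: 6.9
```

Call:
{"api": "carry_out", "payload": {
  "increments": [-0.1,-0.49,0,0,0,0,-0.1,-0.49,0,0,0,0]
}}

```text
clock: 26.42
position: [0.6215, 0.0542, 0.0318]
ee_rot: [-3.119, 0.325, -0.002]
force: [1.2, 15.7, -3.9]
width: 0.003
gripper_force: 7.9
```

Call:
{"api": "carry_out", "payload": {
  "increments": [-0.1,-0.49,0,0,0,0,-0.1,-0.49,0,0,0,0]
}}

```text
clock: 26.68
position: [0.6215, 0.0542, 0.0318]
ee_rot: [-3.118, 0.324, -0.002]
force: [2.6, 18.7, -4.7]
width: 0.002
gripper_force: 9.0
```

It's rigid at 19 N, so this is probably the hard stop after the click. I'll ease off slowly and see whether the bolt follows the finger.

Call:
{"api": "carry_out", "payload": {
  "increments": [0.2,0.98,0,0,0,0,0.2,0.98,0,0,0,0,0.2,0.98,0,0,0,0,0.2,0.98,0,0,0,0,0.2,0.98,0,0,0,0]
}}

```text
clock: 27.3
position: [0.6217, 0.0546, 0.0316]
ee_rot: [-3.123, 0.329, 0.0]
force: [-0.9, 4.9, -0.6]
width: 0.006
gripper_force: 2.8
```

Call:
{"api": "carry_out", "payload": {
  "increments": [0.2,0.98,0,0,0,0,0.2,0.98,0,0,0,0,0.2,0.98,0,0,0,0]
}}

```text
clock: 27.68
position: [0.6223, 0.0555, 0.0315]
ee_rot: [3.124, -0.332, -0.0]
force: [-0.7, 3.1, -0.2]
width: 0.007
gripper_force: 1.5
```

Call:
{"api": "carry_out", "payload": {
  "increments": [0.2,0.98,0,0,0,0,0.2,0.98,0,0,0,0,0.2,0.98,0,0,0,0]
}}

```text
clock: 28.05
position: [0.6232, 0.0578, 0.0315]
ee_rot: [3.123, -0.332, 0.001]
force: [0.0, 0.5, -0.4]
width: 0.002
gripper_force: 0.0
```

The force is gone within about 1.5 mm of the stop, so the catch is holding the bolt. I'll withdraw and rise to the earlier viewing pose to verify.

Call:
{"api": "carry_out", "payload": {
  "increments": [1,5,0,0,0,0,2,10,0,0,0,0,2,10,5,0,0,0,0,0,30,0,0,0,0,0,40,0,0,0,-15,-15,40,0,0,0,-25,-25,40,0,0,0,-25,-25,40,0,0,0,-25,-25,23,0,0,0,-25,-27,0,0,0,0,0,0,0,0,0,0,0,0,0,0,0,0]
}}

```text
clock: 29.55
position: [0.5134, -0.0322, 0.2499]
ee_rot: [-3.124, 0.33, -0.001]
force: [0.5, 0.0, -0.4]
width: 0.006
gripper_force: 0.0
```

Run:
```python
from h import *
s=readout.observe(); print(s['clock'],s['position'],s['force'])
c=vision.calibration('wrist'); im=vision.get_image('wrist')[:,:,::-1]; cv2.imwrite('pics/w9.png',im)
o=np.array([.61255,-.07386]); y=np.radians(-12.2)
R=np.array([[np.cos(y),-np.sin(y)],[np.sin(y),np.cos(y)]])
g=cv2.cvtColor(im,cv2.COLOR_BGR2GRAY)
# knob head template from w1
w1=cv2.imread('pics/w1.png',0); t=w1[86:107,158:179]
a,b=proj(c,mould(o,y,(-18,150,87))),proj(c,mould(o,y,(-18,70,87)))
print(a,b)
r0=int(min(a[1],b[1]))-25; q=g[r0:r0+60,int(a[0])-20:int(b[0])+20]
m=cv2.matchTemplate(q,t,cv2.TM_CCOEFF_NORMED)
for k in range(3):
    _,v,_,p=cv2.minMaxLoc(m); u,w=p[0]+10+int(a[0])-20,p[1]+10+r0
    print(v,u,w,(R.T@(plane(c,u,w,.087)[:2]-o))*1e3)
    m[max(0,p[1]-8):p[1]+9,max(0,p[0]-8):p[0]+9]=-1
# gap between halves: columns along x at several y
for yy in (-85,-60,-10,10):
    pr=[proj(c,mould(o,y,(xx,yy,66))) for xx in range(-45,45,1)]
    print(yy,[int(g[int(round(v)),int(round(u))]) for u,v in pr])
```

```text
29.55 [ 0.51340827 -0.03219417  0.24986836] [ 0.54168271  0.00252249 -0.43675089]
[159.36854653  96.91627328] [258.01669144  97.16371552]
0.8730533123016357 214 95 [-16.41687386 105.59253508]
0.7527049779891968 265 81 [-5.62760966 63.9565401 ]
0.73623126745224 264 117 [-33.47790461  65.63617449]
-85 [85, 89, 88, 86, 86, 88, 87, 86, 111, 164, 193, 204, 204, 204, 202, 203, 203, 204, 205, 205, 206, 206, 206, 204, 203, 202, 205, 206, 209, 211, 208, 205, 203, 203, 203, 206, 206, 207, 204, 111, 38, 36, 38, 37, 80, 112, 81, 37, 36, 35, 38, 202, 202, 200, 200, 203, 203, 204, 204, 203, 203, 202, 202, 202, 204, 207, 207, 207, 205, 205, 203, 203, 202, 202, 201, 201, 202, 202, 202, 201, 188, 156, 88, 86, 86, 86, 87, 88, 88, 88]
-60 [88, 88, 90, 90, 90, 88, 89, 90, 102, 156, 193, 206, 207, 206, 206, 205, 206, 207, 207, 207, 206, 208, 209, 206, 205, 205, 207, 207, 209, 210, 210, 208, 206, 204, 207, 208, 210, 208, 207, 150, 87, 86, 111, 122, 110, 116, 138, 177, 200, 200, 199, 187, 203, 202, 203, 202, 204, 205, 205, 206, 205, 203, 204, 204, 206, 209, 210, 208, 207, 207, 205, 205, 205, 204, 204, 203,
[... 236 characters left out ...]
, 211, 212, 210, 208, 208, 207, 212, 208, 180, 128, 175, 197, 208, 210, 210, 210, 208, 208, 207, 206, 206, 210, 211, 211, 211, 208, 207, 208, 209, 213, 213, 212, 211, 210, 209, 209, 209, 209, 209, 207, 207, 206, 207, 208, 203, 137, 93, 92, 93, 90, 93, 91, 90, 89]
10 [93, 92, 96, 95, 93, 94, 91, 95, 96, 113, 197, 209, 211, 209, 209, 206, 206, 208, 207, 208, 207, 208, 210, 211, 210, 208, 207, 208, 210, 211, 211, 212, 211, 211, 210, 210, 211, 212, 210, 209, 208, 208, 211, 209, 189, 153, 166, 194, 206, 210, 210, 210, 209, 208, 207, 207, 208, 210, 212, 212, 212, 209, 208, 208, 211, 212, 213, 212, 211, 210, 209, 211, 210, 209, 207, 207, 206, 206, 207, 208, 203, 159, 92, 91, 92, 92, 94, 92, 90, 92]
```

The knob is staying at y ≈ 105 mm, and the two halves measure as one 72 mm block with only a seam between them. The arm is clear, so I'll hand in.

```bash
python3 -c "
from cell import arm
print(arm.sign_off())"
```

```text
the job is handed in; nothing more can be done
None
```

The mould is shut and the bolt has clicked into its catch (about y 105 mm) and holds by itself. The highest readings were about 16 N on the half and 19 N on the bolt, and I handed in with the arm clear, but a probing mistake on the bare bed plate briefly reached 118 N at the wrist, just under the 120 N limit.

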